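# Put the glassblower's reamer away in the crowded tool pot

## Robot

A 6-joint arm with a two-finger parallel gripper is mounted at the origin on the work surface. World frame = base frame: x ahead of the robot, y to its left, z up, the work surface at z = 0. Lengths are in m, angles in rad, forces in N, time in s.
With the tool pointing down it reaches from about 0.3 to 0.875 m from the base axis. Payload 6.4 kg.
Tool frame: the origin (TCP) lies at the very end of the fingers, on their centre line; the grasp point (between the pads) lies 19 mm behind it; z points along the fingers, y is the line along which they close (so a half turn about z gives the same grasp; the last joint's range is limited). The gripper opens to 85 mm and grips with 20 to 120 N. Pads are 22 mm wide; open, the fingers measure 114 mm over their backs; the gripper's body (76 mm by 85 mm) begins 54 mm behind the grasp point. The pads swing forward as they close: fully open they stand 13 mm farther back than shut.
Start: joints at [1.102, 0.181, 1.607, -0, 1.354, -0.206], TCP at [0.149, 0.555, 0.231] pointing down, gripper open.
Joint ranges: [-2.99, 2.99], [-0.89, 2.07], [0.3, 2.58], [-1.14, 4.28], [0, 2.63], [-3.12, 3.12]. Speed limits (rad/s): [2.57, 2.57, 3.01, 3.14, 3.14, 3.14].

## Interface

Orientations are given as a unit quaternion [w, x, y, z].
In Python, from bench import telemetry, camera, ctrl, spotter gives the robot as it stands.
- The arm moves only by the tool send_rows, never from a script. Its argument "series" is a list of rows, each a list of 3 entries, a list of its own where there are three numbers: the turn, a rotation vector about the world's x, y, z in degrees, then the shift along the world's x, y, z in mm, then the closure, from -1 (fully open) to 1 (shut), so that 0 is half open. In form: [[[rx, ry, rz], [dx, dy, dz], gripper], ...]. A call has 1 to 10 rows; each row is the pose to reach, as a shift and turn from the pose commanded when the call began; what a row does not reach only later rows make up. A row lasts 1/8 s, in which the tool goes at most 62.5 mm and 10.7 degrees, less where a joint would pass 70% of its speed; a pose out of reach is approached as far as the arm can. A call with a gripper value outside its range is refused whole. The fingers move at their own pace and stop on an object; the grip force is fixed at half the most. Time passes only in rows, so rows that repeat a pose let the fingers close. It gives the time, the measured TCP pose, the force, the opening and the grip force at its end, in the units of the state.
- telemetry.get_obs(): the state, without advancing time (a new reading comes with each control period).
- camera(name): name is "scene" or "top"; returns a dict with "pixels" (420x560x3 uint8, red, green, blue), "camera_matrix" (3x3 intrinsics, pixels), "xyz" and "orientation" of the camera in the world. Camera axes: x right, y up, looking along -z (the intrinsics and any distortion apply to the point x, -y, -z); pixel columns grow to the right and rows downward; lengths in m; the calibration is good to about 2 mm. A picture is of the moment at which its call begins. There is no depth.
- ctrl.hand_in(): hands the job in; it is judged then, once.
Trained networks look in the newest picture that a camera, given by its name, has taken for a name from the list of things; names that differ only in an ending like _2 or _b are one class to them, and where a whole thing is asked for, a point or a joint stands for the part that bears it (a point fixed in the world has none). Each returns a list of dicts, best first, with "conf" (0 to 1); they miss things now and then, are a little off and sometimes report something else, mostly with a low value. They report only what shows in the picture. A call takes as long as a camera call. They do not tell look-alikes from the thing itself.
- spotter.boxes_of(thing, camera): "xyz" ([x, y, z] in m, in world coordinates, good to about 4 mm: the middle of the surface that is visible of it).
- spotter.landmark_of(thing, camera): "xyz" ([x, y, z] in m, in world coordinates, good to about 4 mm: a listed point, or the origin of a listed thing).
The state is a dict: "time_s": time; "q": joint angles; "dq": joint speeds; "joint_efforts": joint torques, N m; "eef_pos": TCP position; "eef_rot": TCP orientation; "wrist_force": force on the tool from outside, world axes, zero at the start; "torque": the same for the moment, N m; "opening": opening from 0.0 (shut) to 1.0 (fully open); "grasp_force": force on a finger pad.
Only numpy, scipy, OpenCV 4.12 (cv2) and the standard library are available. Lean on these libraries where they do the work, as an engineer would, in place of code of your own. Each camera call takes 0.05 s, during which the arm holds its last target. There are 200 camera calls.

## Task

On the glassblower's bench, lift the tool with the round black head (not the flat paddle) out of its wooden rest and put it away in the steel pot, its pointed end down, between the two bundles of glass rods, gently easing them aside. Lower it until it stands on the pot's bottom before you let go, do not drop or ram it, and leave the bundles standing in the pot.

Things in the scene. Friction and masses are not known exactly. Their poses are not given: they have to be found in the camera images.
- reamer_mid (a point): Tool with round black head (reamer), 175 mm, 0.1 kg, upright, point down in a 70x70x40 mm wooden block. From the foot: tip 10 mm across, cone to 30 mm across at 30 mm up, cylinder to 75 mm, handle 18 mm across to 175 mm. This point: on its axis, 87.5 mm above the foot; z to the handle's end. Grasp the handle about 55 mm above this point. A flat paddle with the same handle stands in another block 120 to 330 mm off.
- pot: Open rectangular steel pot fixed to the bench, outside 58 mm (its x) by 120 mm (its y) and 65 mm tall, walls and floor 4 mm thick. Origin: centre of its underside, on the bench; z is up. Its y axis runs along its length, from bundle to bundle.
- bundle_a: Banded bundle of seven short glass rods (amber, white, clear), 36 mm across, 88 mm tall, its top edge bevelled from 72 mm up, 0.15 kg, loose, standing on the pot's floor in its +y half. Slides or leans aside under a light push. Origin: centre of its underside; z up along the rods. The gap between the bundles is 14 to 22 mm at first; there is room to push both apart.
- bundle_b: Banded bundle of seven short glass rods (green, clear, white), 36 mm across, 88 mm tall, its top edge bevelled from 72 mm up, 0.15 kg, loose, standing on the pot's floor in its -y half. Slides or leans aside under a light push. Origin: centre of its underside; z up along the rods.
Things that resemble listed ones, but are neither listed nor needed, are in the scene too. What is shaped like the part that bears reamer_mid but orange or pink is not meant.

How it is judged:
At the end, for the whole second after the job is handed in: The reamer stands point down in the pot at rest, foot within about 12 mm of the floor, leaning under 25 degrees, its mid-point within 25 mm (pot x) and 50 mm (pot y) of the pot's centre; both bundles are in the pot, undersides within 26 mm of its floor, leaning under 28 degrees (x of reamer_mid in the frame of pot between -0.025 and 0.025 m and y of reamer_mid in the frame of pot between -0.05 and 0.05 m and z of reamer_mid in the frame of pot between 0.06 and 0.103 m and angle between reamer_mid's own z axis and vertical below 0.45 rad and x of bundle_a in the frame of pot between -0.025 and 0.025 m and y of bundle_a in the frame of pot between -0.056 and 0.056 m and z of bundle_a in the frame of pot between -0.01 and 0.03 m and angle between each of bundle_a, bundle_b's own z axis and vertical below 0.5 rad and x of bundle_b in the frame of pot between -0.025 and 0.025 m and y of bundle_b in the frame of pot between -0.056 and 0.056 m and z of bundle_b in the frame of pot between -0.01 and 0.03 m and linear speed of reamer below 0.03 m/s); the robot touches nothing.
It fails at once if the reamer is let go over the pot with its foot more than 30 mm above the pot's floor (x of reamer_mid in the frame of pot between -0.06 and 0.06 m and y of reamer_mid in the frame of pot between -0.09 and 0.09 m and z of reamer_mid in the frame of pot between 0.121 and 0.5 m and contact force between the fingers and reamer below 0.3 N).
It fails at once if a bundle is rammed: more than 40 N on it from the reamer or the robot (contact force between any of reamer, the fingers and bundle_a above 40 N or contact force between any of reamer, the fingers and bundle_b above 40 N).
It also fails if it takes over 45 s, if anything falls off the work surface, if the arm or the gripper's body presses on something with over 40 N, if the wrist force passes 120 N, or if a joint passes its speed limit or range.

## Working session

There is one attempt and no reset: what is moved stays moved. The work goes in short steps, Python scripts to look and compute and a tool call to move; the robot and the scene stay as the last step left them, time stands still between calls to the robot, and variables do not carry over. Pictures are saved under pics/ and viewed, at most 10 in all, crops included, and the job is handed in when it is done.

Besides the shell and the picture viewer there is one more tool, called after "Emit:" in YAML: its name, and indented under it one key for each argument. send_rows: Moves the arm, as the interface text tells. Its arguments: {"type":"object","properties":{"series":{"type":"array","items":{"type":"array"}}},"required":["series"]}

```bash
mkdir -p pics; cat > h.py <<'E'
import numpy as np, cv2
from bench import telemetry, camera, ctrl, spotter
def snap(n,f):
    c=camera(n); cv2.imwrite('pics/'+f,c['pixels'][:,:,::-1]); return c
E
python3 - <<'E'
from h import *
for n in('scene','top'):
    c=snap(n,n+'0.png'); print(n,c['xyz'],c['orientation'],c['camera_matrix'],[k for k in c])
    for t in('reamer_mid','pot','bundle_a'):
        for f in(spotter.boxes_of,spotter.landmark_of):
            print(t,f.__name__,[(np.round(d['xyz'],3).tolist(),round(d['conf'],2)) for d in f(t,n)])
o=telemetry.get_obs();print(o)
a=cv2.imread('pics/scene0.png');b=cv2.imread('pics/top0.png')
E
```

```text
scene [ 0.96006663 -0.32446695  0.78292103] [0.82952412 0.28919766 0.14978453 0.45367284] [[455.42991298   0.         280.39914241]
 [  0.         455.42991298 201.04104533]
 [  0.           0.           1.        ]] ['pixels', 'camera_matrix', 'xyz', 'orientation']
reamer_mid call [([0.463, -0.31, 0.104], 0.88), ([0.549, -0.357, 0.089], 0.74), ([0.376, -0.347, 0.092], 0.73)]
reamer_mid call [([0.368, -0.348, 0.091], 0.94), ([0.537, -0.358, 0.086], 0.89), ([0.454, -0.307, 0.101], 0.63)]
pot call [([0.591, 0.21, 0.042], 0.6)]
pot call [([0.581, 0.227, 0.004], 0.66)]
bundle_a call [([0.6, 0.239, 0.077], 0.78)]
bundle_a call [([0.593, 0.246, 0.005], 0.69), ([0.573, 0.203, 0.003], 0.63)]
top [ 0.41910163 -0.05726504  1.40425135] [-0.70027264 -0.02904561  0.0275148   0.71275348] [[542.76375825   0.         282.50226805]
 [  0.         542.76375825 204.84543107]
 [  0.           0.           1.        ]] ['pixels', 'camera_matrix', 'xyz', 'orientation']
reamer_mid call [([0.538, -0.354, 0.086], 0.7), ([0.452, -0.298, 0.106], 0.57), ([0.372, -0.341, 0.093], 0.48)]
reamer_mid call [([0.542, 
[... 293 characters left out ...]
_s': 0.7, 'q': array([ 1.10169521e+00,  1.80759806e-01,  1.60696436e+00,  1.96699741e-05,
        1.35379590e+00, -2.06335352e-01]), 'dq': array([ 3.35395632e-04,  6.92182948e-04,  8.47029736e-04, -5.73620842e-04,
       -1.19647862e-03, -4.23153390e-05]), 'joint_efforts': array([ 1.56854985e-03, -4.44697845e+01, -3.51631808e+01,  6.13553675e-05,
        8.20478158e-05, -2.04179696e-05]), 'eef_pos': array([0.1493717 , 0.55529851, 0.23132833]), 'eef_rot': array([2.96441079e-06, 1.31007332e-01, 9.91381399e-01, 3.74284875e-05]), 'wrist_force': array([-0.68304277, -0.75679705, -0.34868406]), 'torque': array([0.01477058, 0.01680276, 0.01110843]), 'grasp_force': 0.0, 'opening': 0.9982715771316827}
```

View pics/scene0.png

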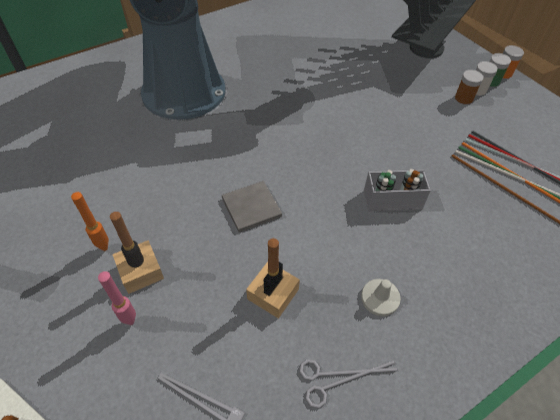

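View pics/top0.png

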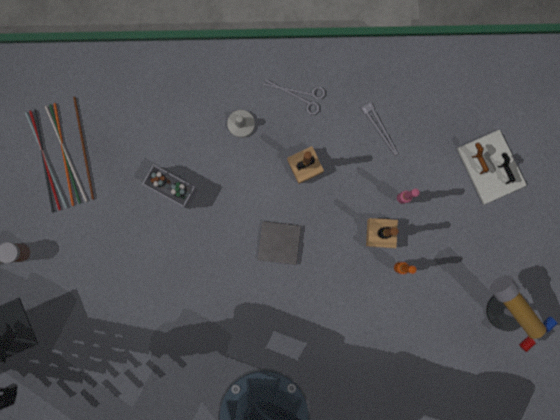

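The scene picture shows wooden-block tools at (132,250) and (273,275). There are orange and pink look-alikes at (92,222) and (117,300), and the pot is at (398,188). Candidates for the reamer are the left block (132,250), the right block (273,275), orange and pink. The left block fits because its head is black and looks round; the right one looks flat. I'll confirm with a crop montage.

```bash
python3 - <<'E'
from h import *
s=cv2.imread('pics/scene0.png');t=cv2.imread('pics/top0.png')
def cr(i,x,y,w,h): return cv2.resize(i[y:y+h,x:x+w],(400,300),interpolation=cv2.INTER_CUBIC)
m=np.vstack([np.hstack([cr(s,90,200,120,90),cr(s,230,230,120,90)]),np.hstack([cr(s,350,150,100,75),cr(t,125,150,80,60)])])
cv2.imwrite('pics/m0.png',cv2.convertScaleAbs(m,alpha=1.5))
E
```

```text
(no output)
```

View pics/m0.png

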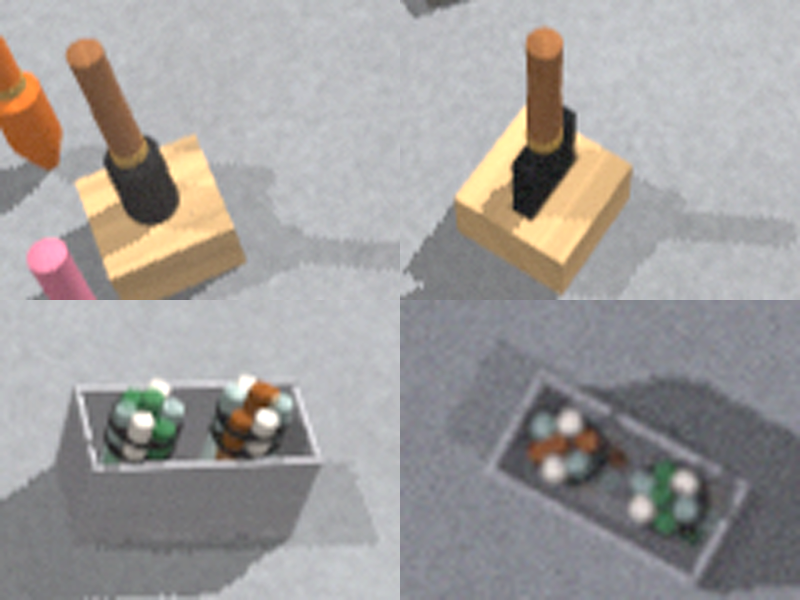

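The crop confirms it: the left block holds the round black cylinder (reamer), and the right block holds the flat paddle. In the pot, green is on the left and amber on the right in the scene view. Next I fit the poses.

```bash
cat >> h.py <<'E'
from scipy.spatial.transform import Rotation as R
from scipy.optimize import least_squares
def proj(c,P):
    q=np.array(c['orientation']);r=R.from_quat(q[[1,2,3,0]]).as_matrix()
    p=(np.atleast_2d(P)-c['xyz'])@r; K=c['camera_matrix']
    return np.c_[K[0,2]+K[0,0]*p[:,0]/-p[:,2], K[1,2]+K[1,1]*p[:,1]/p[:,2]]
def handle_px(c,x0,y0,w,h):
    im=c['pixels'][y0:y0+h,x0:x0+w]; hsv=cv2.cvtColor(im,cv2.COLOR_RGB2HSV)
    m=((hsv[...,0]<14)&(hsv[...,1]>95)&(hsv[...,2]>25)&(hsv[...,2]<170)).astype(np.uint8)
    n,l,s,ce=cv2.connectedComponentsWithStats(m); i=1+np.argmax(s[1:,4])
    return s[i]+[x0,y0,0,0,0], ce[i]+[x0,y0]
def cyl(x,y,z0,z1,r):
    a=np.linspace(0,2*np.pi,24); return np.array([[x+r*np.cos(t),y+r*np.sin(t),z] for t in a for z in(z0,z1)])
def cen(c,P):
    h=cv2.convexHull(proj(c,P).astype(np.float32)); M=cv2.moments(h); return np.array([M['m10'],M['m01']])/M['m00']
E
python3 - <<'E'
from h import *
S=camera('scene');T=camera('top')
s,cs=handle_px(S,100,205,50,50);t,ct=handle_px(T,370,218,30,30);print(s,cs,t,ct)
f=lambda p:np.r_[cen(S,cyl(p[0],p[1],p[2]+.078,p[2]+.175,.009))-cs,cen(T,cyl(p[0],p[1],p[2]+.078,p[2]+.175,.009))-ct]
r=least_squares(f,[.454,-.305,.012]);print('reamer xy,foot',r.x,r.fun)
tc=np.array([(153.6,165.6),(194,187.4),(184.4,205.6),(143,183.6)]);sc=np.array([(369.5,172),(424.5,171.25),(430,190.75),(374.25,191.75)])
def cor(p):
    u=np.array([np.cos(p[2]),np.sin(p[2])]);v=np.array([-u[1],u[0]])
    return {(a,b):np.r_[p[:2]+a*.0285*u+b*.0595*v,.065] for a in(1,-1) for b in(1,-1)}
# nearest-corner match
def g(p):
    C=np.array(list(cor(p).values()));o=[]
    for c,m in((S,sc),(T,tc)):
        q=proj(c,C); o+=[m_-q[np.argmin(((q-m_)**2).sum(1))] for m_ in m]
    return np.ravel(o)
best=min((least_squares(g,[.579,.225,a]) for a in np.arange(-1.5,1.6,.3)),key=lambda r:r.cost)
print('pot',best.x,np.degrees(best.x[2]),best.fun.round(1))
for n,a,b in(('amber',(413,177),(158,179)),('green',(386.25,178.75),(178,189.4))):
    w=least_squares(lambda p:np.r_[proj(S,np.r_[p,.088])[0]-a,proj(T,np.r_[p,.088])[0]-b],[.58,.22])
    d=w.x-best.x[:2];y=best.x[2];print(n,w.x,w.fun.round(1),'potframe',[d@[np.cos(y),np.sin(y)],d@[-np.sin(y),np.cos(y)]])
E
```

```text
[110 212  23  35 334] [120.79640719 228.32634731] [385 227  13  11  78] [391.15384615 231.70512821]
reamer xy,foot [ 0.45308096 -0.30551861  0.01689017] [ 0.04860173 -0.01211896  0.04155854  0.01814573]
pot [ 0.58160184  0.22703951 -0.52360468] -30.000338102641834 [ 1.   0.7  0.6  1.5 -0.7  0.3  1.  -0.5  0.1  2.3 -1.   1.1  0.9 -0.7
  1.   0.4]
amber [0.59713131 0.24474658] [ 0.2 -2.2  1.2 -1.5] potframe [np.float64(0.004595243502718562), np.float64(0.02309953987324294)]
green [0.57110198 0.1956271 ] [ 0.2 -2.4  1.3 -1.7] potframe [np.float64(0.006613249891922449), np.float64(-0.03245383275151161)]
```

Emit:
send_rows:
  series:
    - [[0,0,0],[350,-400,90],-1]
    - [[0,0,0],[350,-400,90],-1]
    - [[0,0,0],[350,-400,90],-1]
    - [[0,0,0],[350,-400,90],-1]
    - [[0,0,0],[350,-400,90],-1]
    - [[0,0,0],[350,-400,90],-1]
    - [[0,0,0],[350,-400,90],-1]
    - [[0,0,0],[350,-400,90],-1]
    - [[0,0,0],[350,-400,90],-1]
    - [[0,0,0],[350,-400,90],-1]

```text
time_s: 2.05
eef_pos: [0.501, 0.1531, 0.3216]
eef_rot: [0.0, 0.133, 0.991, -0.0]
wrist_force: [0.4, 0.1, -0.2]
opening: 1.002
grasp_force: 0.0
```

Emit:
send_rows:
  series:
    - [[0,0,0],[-46,-461,-41],-1]
    - [[0,0,0],[-46,-461,-41],-1]
    - [[0,0,0],[-46,-461,-41],-1]
    - [[0,0,0],[-46,-461,-41],-1]
    - [[0,0,0],[-46,-461,-41],-1]
    - [[0,0,0],[-46,-461,-41],-1]
    - [[0,0,0],[-46,-461,-41],-1]
    - [[0,0,0],[-46,-461,-41],-1]
    - [[0,0,0],[-46,-461,-41],-1]
    - [[0,0,0],[-46,-461,-41],-1]

```text
time_s: 3.3
eef_pos: [0.4536, -0.3042, 0.2802]
eef_rot: [-0.0, 0.131, 0.991, 0.0]
wrist_force: [-0.4, 0.5, 0.6]
opening: 0.998
grasp_force: 0.0
```

```bash
python3 - <<'E'
from h import *
S=camera('scene');o=telemetry.get_obs();print(o['eef_pos'],proj(S,[[.453,-.3055,.19],[.453,-.3055,.0]]), proj(S,o['eef_pos']))
x,y=50,100;i=S['pixels'][y:y+210,x:x+280,::-1]
cv2.imwrite('pics/a1.png',cv2.resize(i,(784,588),interpolation=cv2.INTER_CUBIC))
E
```

```text
[ 0.45379925 -0.30401274  0.28039498] [[113.87703687 213.0696905 ]
 [140.76258771 271.40606057]] [[ 98.00112023 175.98596913]]
```

View pics/a1.png

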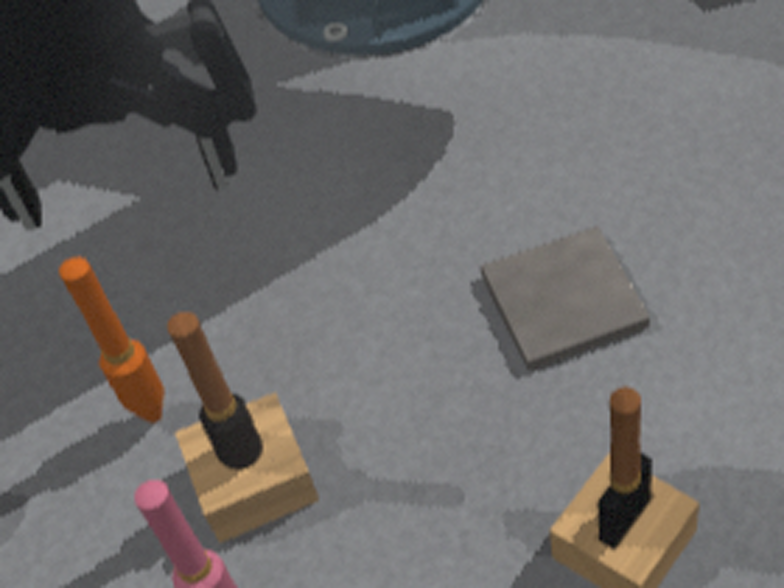

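Nothing is in the fingers' way, so I descend and grip.

Emit:
send_rows:
  series:
    - [[0,0,0],[0,0,-50],-1]
    - [[0,0,0],[0,0,-95],-1]
    - [[0,0,0],[0,0,-125],-1]
    - [[0,0,0],[0,0,-141],-1]
    - [[0,0,0],[0,0,-141],-0.5]
    - [[0,0,0],[0,0,-141],1]
    - [[0,0,0],[0,0,-141],1]
    - [[0,0,0],[0,0,-141],1]
    - [[0,0,0],[0,0,-141],1]
    - [[0,0,0],[0,0,-141],1]

```text
time_s: 4.6
eef_pos: [0.4538, -0.3064, 0.1402]
eef_rot: [0.001, 0.131, 0.991, -0.001]
wrist_force: [-0.2, -0.3, 5.9]
opening: 0.193
grasp_force: 58.6
```

Emit:
send_rows:
  series:
    - [[0,0,0],[0,0,0],1]
    - [[0,0,0],[0,0,0],1]
    - [[0,0,0],[0,0,15],1]
    - [[0,0,0],[0,0,35],1]
    - [[0,0,0],[0,0,65],1]
    - [[0,0,0],[0,0,100],1]
    - [[0,0,0],[0,0,140],1]
    - [[0,0,0],[0,0,140],1]

```text
time_s: 5.6
eef_pos: [0.4546, -0.3069, 0.2836]
eef_rot: [0.003, 0.131, 0.991, -0.002]
wrist_force: [0.2, -0.1, -1.8]
opening: 0.192
grasp_force: 58.7
```

Emit:
send_rows:
  series:
    - [[0,0,0],[0,40,55],1]
    - [[0,0,0],[129,531,55],1]
    - [[0,0,0],[129,531,55],1]
    - [[0,0,0],[129,531,55],1]
    - [[0,0,0],[129,531,55],1]
    - [[0,0,0],[129,531,55],1]
    - [[0,0,0],[129,531,55],1]
    - [[0,0,0],[129,531,55],1]
    - [[0,0,0],[129,531,55],1]
    - [[0,0,0],[129,531,55],1]

```text
time_s: 6.85
eef_pos: [0.5814, 0.2291, 0.3322]
eef_rot: [-0.002, 0.129, 0.992, -0.0]
wrist_force: [-0.0, -0.8, -1.6]
opening: 0.195
grasp_force: 59.0
```

Emit:
send_rows:
  series:
    - [[0,0,0],[0,0,0],1]
    - [[0,0,0],[0,0,-40],1]
    - [[0,0,0],[0,0,-80],1]
    - [[0,0,0],[0,0,-105],1]
    - [[0,0,0],[0,0,-105],1]
    - [[0,0,0],[0,0,-105],1]

```text
time_s: 7.6
eef_pos: [0.5831, 0.2243, 0.2308]
eef_rot: [0.001, 0.132, 0.991, 0.0]
wrist_force: [-0.3, -0.2, -1.4]
opening: 0.201
grasp_force: 59.1
```

```bash
python3 - <<'E'
from h import *
S=camera('scene');T=camera('top');o=telemetry.get_obs();print(o['eef_pos'],o['eef_rot'],o['wrist_force'])
for n in('scene','top'): print([(np.round(d['xyz'],3).tolist(),round(d['conf'],2)) for d in spotter.landmark_of('reamer_mid',n)])
e=o['eef_pos'];ax=R.from_quat(o['eef_rot'][[1,2,3,0]]).as_matrix()[:,2]
print('tip scene',proj(S,[e+ax*.125,e+ax*.13]),'top',proj(T,[e+ax*.125]))
def cr(i,x,y,w,h): return cv2.resize(i['pixels'][y:y+h,x:x+w,::-1],(400,300) if w==80 else (800,600),interpolation=cv2.INTER_CUBIC)
cv2.imwrite('pics/b1.png',cv2.convertScaleAbs(cr(S,350,110,120,90),alpha=1.5))
E
```

```text
[0.58339875 0.22485742 0.23138158] [1.50887670e-03 1.31386636e-01 9.91329960e-01 4.29741929e-04] [ 0.58193873  0.41749303 -1.75696917]
[([0.582, 0.223, 0.191], 0.87), ([0.367, -0.345, 0.09], 0.81), ([0.542, -0.359, 0.086], 0.57), ([0.578, 0.228, 0.005], 0.39)]
[([0.367, -0.346, 0.089], 0.62), ([0.544, -0.364, 0.086], 0.61), ([0.583, 0.228, 0.191], 0.49)]
tip scene [[403.54240588 168.4554089 ]
 [402.98565713 170.12669526]] top [[165.71095708 181.83221967]]
```

View pics/b1.png

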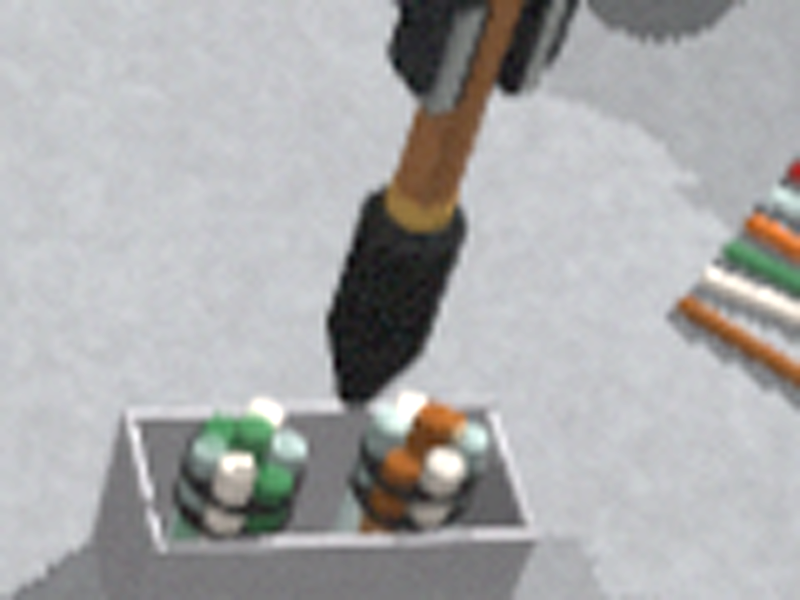

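The tip shows at about (403.7,170), matching the prediction, so the foot is about 130 mm below the TCP (z≈0.101). It sits over the gap and the pot's middle. I'll shift it 2 mm along pot x and lower slowly.

Emit:
send_rows:
  series:
    - [[0,0,0],[2,-1,-5],1]
    - [[0,0,0],[2,-1,-12],1]
    - [[0,0,0],[2,-1,-19],1]
    - [[0,0,0],[2,-1,-25],1]
    - [[0,0,0],[2,-1,-29],1]
    - [[0,0,0],[2,-1,-32],1]
    - [[0,0,0],[2,-1,-35],1]
    - [[0,0,0],[2,-1,-38],1]
    - [[0,0,0],[2,-1,-38],1]
    - [[0,0,0],[2,-1,-38],1]

```text
time_s: 9.05
eef_pos: [0.5844, 0.2243, 0.1914]
eef_rot: [0.0, 0.131, 0.991, 0.0]
wrist_force: [1.0, 0.3, -1.5]
opening: 0.195
grasp_force: 59.1
```

Foot is at about 0.062 with no side force. Continuing slowly.

Emit:
send_rows:
  series:
    - [[0,0,0],[0,0,-2],1]
    - [[0,0,0],[0,0,-4],1]
    - [[0,0,0],[0,0,-6],1]
    - [[0,0,0],[0,0,-8],1]
    - [[0,0,0],[0,0,-10],1]
    - [[0,0,0],[0,0,-12],1]
    - [[0,0,0],[0,0,-12],1]

```text
time_s: 9.93
eef_pos: [0.5842, 0.2242, 0.179]
eef_rot: [-0.0, 0.131, 0.991, -0.0]
wrist_force: [0.2, -0.3, -0.7]
opening: 0.193
grasp_force: 59.1
```

Emit:
send_rows:
  series:
    - [[0,0,0],[0,0,-2],1]
    - [[0,0,0],[0,0,-4],1]
    - [[0,0,0],[0,0,-6],1]
    - [[0,0,0],[0,0,-8],1]
    - [[0,0,0],[0,0,-10],1]
    - [[0,0,0],[0,0,-12],1]
    - [[0,0,0],[0,0,-14],1]
    - [[0,0,0],[0,0,-14],1]

```text
time_s: 10.92
eef_pos: [0.5842, 0.2242, 0.165]
eef_rot: [-0.0, 0.131, 0.991, -0.0]
wrist_force: [-0.1, -0.1, -1.4]
opening: 0.197
grasp_force: 59.1
```

```bash
python3 - <<'E'
from h import *
S=camera('scene');o=telemetry.get_obs();print(o['eef_pos'],o['wrist_force'])
cv2.imwrite('pics/b2.png',cv2.convertScaleAbs(cv2.resize(S['pixels'][120:210,350:470,::-1],(800,600),interpolation=cv2.INTER_CUBIC),alpha=1.5))
E
```

```text
[0.58419854 0.22424466 0.1650637 ] [ 0.71727932  0.00577261 -1.689598  ]
```

View pics/b2.png

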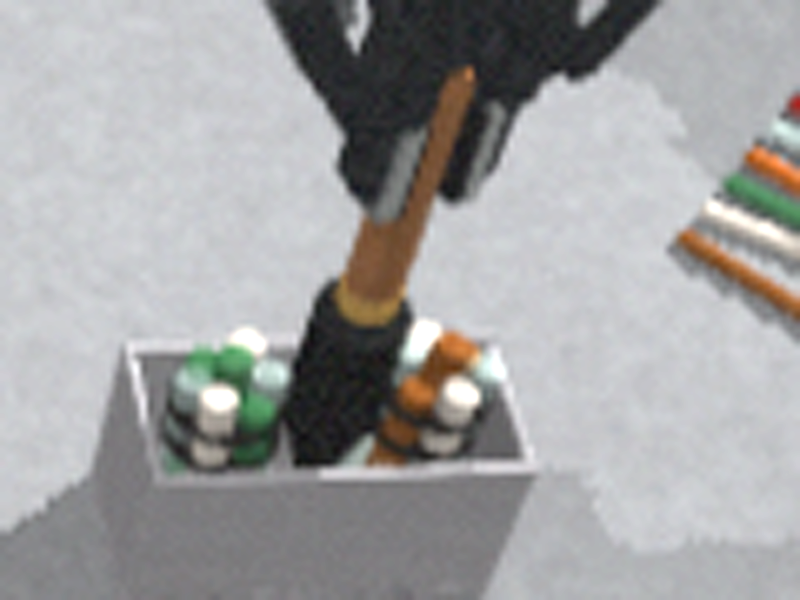

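The reamer is in the gap and both bundles are eased aside, upright, at about (217,405) and (440,395) in the crop. Foot is at about 0.035. I'll keep lowering to the floor.

Emit:
send_rows:
  series:
    - [[0,0,0],[0,0,-3],1]
    - [[0,0,0],[0,0,-6],1]
    - [[0,0,0],[0,0,-9],1]
    - [[0,0,0],[0,0,-12],1]
    - [[0,0,0],[0,0,-15],1]
    - [[0,0,0],[0,0,-18],1]
    - [[0,0,0],[0,0,-21],1]
    - [[0,0,0],[0,0,-23],1]
    - [[0,0,0],[0,0,-23],1]

```text
time_s: 12.1
eef_pos: [0.5842, 0.2242, 0.142]
eef_rot: [-0.0, 0.131, 0.991, -0.0]
wrist_force: [0.5, 1.3, -1.5]
opening: 0.193
grasp_force: 59.1
```

Emit:
send_rows:
  series:
    - [[0,0,0],[0,0,-1],1]
    - [[0,0,0],[0,0,-2],1]
    - [[0,0,0],[0,0,-3],1]
    - [[0,0,0],[0,0,-4],1]
    - [[0,0,0],[0,0,-4],1]

```text
time_s: 12.72
eef_pos: [0.5843, 0.2243, 0.1382]
eef_rot: [-0.0, 0.131, 0.991, 0.0]
wrist_force: [-0.2, 0.0, -0.5]
opening: 0.196
grasp_force: 59.2
```

Emit:
send_rows:
  series:
    - [[0,0,0],[0,0,-1],1]
    - [[0,0,0],[0,0,-2],1]
    - [[0,0,0],[0,0,-3],1]
    - [[0,0,0],[0,0,-3],1]

```text
time_s: 13.22
eef_pos: [0.5842, 0.2243, 0.1351]
eef_rot: [-0.0, 0.131, 0.991, -0.0]
wrist_force: [0.5, 0.4, 0.1]
opening: 0.195
grasp_force: 59.2
```

Emit:
send_rows:
  series:
    - [[0,0,0],[0,0,-0.5],1]
    - [[0,0,0],[0,0,-1],1]
    - [[0,0,0],[0,0,-1],1]

```text
time_s: 13.6
eef_pos: [0.5842, 0.2243, 0.1341]
eef_rot: [-0.0, 0.131, 0.991, -0.0]
wrist_force: [-0.7, -0.0, 0.2]
opening: 0.192
grasp_force: 59.2
```

Emit:
send_rows:
  series:
    - [[0,0,0],[0,0,-0.5],1]
    - [[0,0,0],[0,0,-1],1]
    - [[0,0,0],[0,0,-1],1]

```text
time_s: 13.98
eef_pos: [0.5843, 0.2242, 0.1331]
eef_rot: [-0.0, 0.131, 0.991, -0.0]
wrist_force: [1.0, -0.3, -0.7]
opening: 0.195
grasp_force: 59.2
```

Emit:
send_rows:
  series:
    - [[0,0,0],[0,0,-0.5],1]
    - [[0,0,0],[0,0,-1],1]
    - [[0,0,0],[0,0,-1],1]

```text
time_s: 14.35
eef_pos: [0.5843, 0.2242, 0.1321]
eef_rot: [-0.0, 0.131, 0.991, -0.0]
wrist_force: [-0.4, -0.2, -1.3]
opening: 0.192
grasp_force: 59.2
```

Not touching yet; continue.

Emit:
send_rows:
  series:
    - [[0,0,0],[0,0,-0.5],1]
    - [[0,0,0],[0,0,-1],1]
    - [[0,0,0],[0,0,-1.5],1]
    - [[0,0,0],[0,0,-1.5],1]

```text
time_s: 14.85
eef_pos: [0.5844, 0.2242, 0.1309]
eef_rot: [0.0, 0.131, 0.991, -0.0]
wrist_force: [1.2, 0.0, 0.2]
opening: 0.188
grasp_force: 59.2
```

Emit:
send_rows:
  series:
    - [[0,0,0],[0,0,-0.5],1]
    - [[0,0,0],[0,0,-1],1]
    - [[0,0,0],[0,0,-1.5],1]
    - [[0,0,0],[0,0,-1.5],1]

```text
time_s: 15.35
eef_pos: [0.585, 0.2243, 0.1308]
eef_rot: [0.001, 0.131, 0.991, 0.0]
wrist_force: [-2.0, -0.6, 7.8]
opening: 0.189
grasp_force: 60.1
```

The floor contact is clear (7.8 N, z stopped). I relieve the pressure, open and retreat straight up.

Emit:
send_rows:
  series:
    - [[0,0,0],[0,0,1.5],1]
    - [[0,0,0],[0,0,1.5],0.5]
    - [[0,0,0],[0,0,1.5],0.2]
    - [[0,0,0],[0,0,1.5],-0.5]
    - [[0,0,0],[0,0,1.5],-0.5]
    - [[0,0,0],[0,0,1.5],-0.5]
    - [[0,0,0],[0,0,1.5],-0.5]

```text
time_s: 16.23
eef_pos: [0.5844, 0.2243, 0.1308]
eef_rot: [0.0, 0.131, 0.991, -0.0]
wrist_force: [0.4, -0.1, 0.1]
opening: 0.744
grasp_force: 0.0
```

Emit:
send_rows:
  series:
    - [[0,0,0],[0,0,5],-0.5]
    - [[0,0,0],[0,0,20],-0.5]
    - [[0,0,0],[0,0,50],-0.5]
    - [[0,0,0],[0,0,100],-0.5]
    - [[0,0,0],[0,0,160],-0.5]
    - [[0,0,0],[-60,-60,170],-0.5]
    - [[0,0,0],[-120,-120,170],-0.5]
    - [[0,0,0],[-150,-150,170],-0.5]
    - [[0,0,0],[-150,-150,170],-0.5]

```text
time_s: 17.35
eef_pos: [0.4326, 0.0728, 0.3022]
eef_rot: [0.001, 0.132, 0.991, -0.0]
wrist_force: [0.3, -0.1, 0.4]
opening: 0.751
grasp_force: 0.0
```

```bash
python3 - <<'E'
from h import *
S=camera('scene');T=camera('top')
for t in('reamer_mid','bundle_a'):
  for n in('scene','top'): print(t,[(np.round(d['xyz'],3).tolist(),round(d['conf'],2)) for d in spotter.landmark_of(t,n)])
f=lambda c,x,y:cv2.resize(c['pixels'][y:y+90,x:x+60,::-1],(400,600),interpolation=cv2.INTER_CUBIC)
cv2.imwrite('pics/e.png',cv2.convertScaleAbs(np.hstack([f(S,370,125),f(T,138,145)]),alpha=1.5))
E
```

```text
reamer_mid [([0.538, -0.359, 0.085], 0.85), ([0.366, -0.346, 0.095], 0.75), ([0.583, 0.223, 0.091], 0.62)]
reamer_mid [([0.586, 0.227, 0.09], 0.77), ([0.543, -0.361, 0.085], 0.56), ([0.364, -0.35, 0.088], 0.52)]
bundle_a [([0.571, 0.197, 0.006], 0.85), ([0.595, 0.252, 0.005], 0.78)]
bundle_a [([0.597, 0.251, 0.003], 0.47)]
```

View pics/e.png

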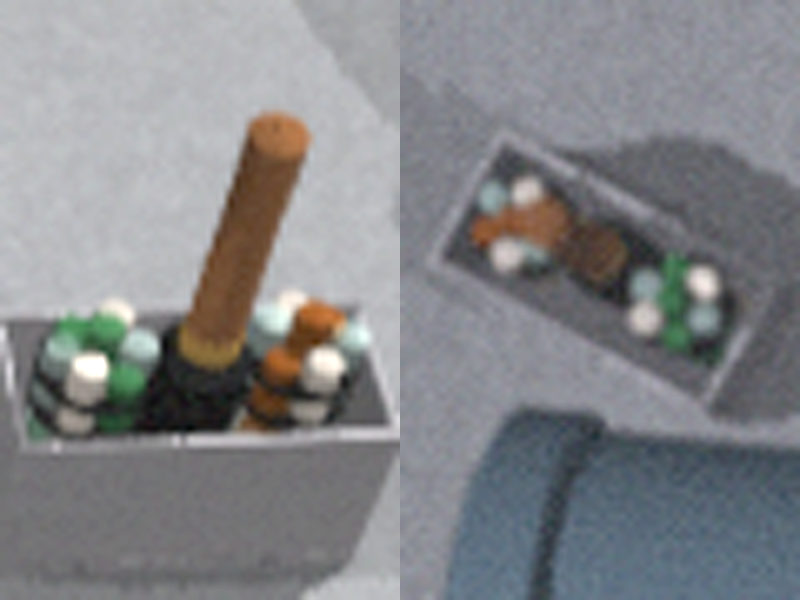

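The reamer stands upright in the pot (handle top at crop (280,135), mid z ≈ 0.09). Both bundles are standing beside it, and the arm is clear.

```bash
python3 -c "
from h import *
print(ctrl.hand_in())"
```

```text
the job is handed in; nothing more can be done
None
```

The reamer now stands upright, point down on the pot's floor between the two standing bundles; the gripper let go only after it touched bottom, the arm is clear, and I handed the job in at about 18 s (no verdict was returned).

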